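Show the load of the lever-lid steriliser and start it

ROBOT

A 6-joint arm with a two-finger parallel gripper is mounted at the origin on the work surface. World frame = base frame: x ahead of the robot, y to its left, z up, the work surface at z = 0. Lengths are in m, angles in rad, forces in N, time in s.
With the tool pointing down it reaches from about 0.375 to 0.975 m from the base axis. Payload 3.8 kg.
Tool frame: the origin (TCP) lies midway between the tips of the shut fingers; the grasp point (between the pads) lies 19 mm behind it; z points along the fingers, y is the direction in which the jaws open and shut (so a half turn about z gives the same grasp; the last joint's range is limited). The gripper opens to 85 mm and grips with 20 to 120 N. Pads are 22 mm wide; open, the fingers measure 114 mm over their backs; the gripper's body (76 mm by 85 mm) begins 54 mm behind the grasp point. The pads swing forward as they close: fully open they stand 13 mm farther back than shut.
Start: joints at [1.147, 0.264, 1.604, -0, 1.274, -0.037], TCP at [0.255, 0.625, 0.208] pointing down, gripper open.
Joint ranges: [-2.63, 2.63], [-0.94, 2.18], [0.31, 2.57], [-1.31, 4.45], [0, 2.66], [-2.55, 2.55]. Speed limits (rad/s): [2.57, 2.57, 3.14, 3.14, 3.14, 3.14].

INTERFACE

Orientations are given as a rotation vector (axis times angle).
In Python, from workcell import bot gives the robot as it stands. The module is installed in compiled form; this text tells all that it offers.
- The arm moves only by the tool play_rows, never from a script. Its argument "series" is a list of rows, each an object with "translation": the shift along the tool's x, y, z in m, a list of three; "spin": the turn about the tool's z in units of 5 degrees (1.0 is 5 degrees). In form: [{"translation": [dx, dy, dz], "spin": spin}, ...]. A call has 1 to 5 rows; each row shifts and turns the commanded pose from where the row before left it, along the tool's axes as they then stand; what a row does not reach is not made up. A row lasts 1/10 s, in which the tool goes at most 50 mm and 8.59 degrees, less where a joint would pass 70% of its speed; a pose out of reach is approached as far as the arm can. A call is refused whole if a number of a shift passes 0.05 or a number of a turn 1, either way. A call with a gripper value outside its range is refused whole. "jaw" is the gripper's target within -1 to 1 (fully open at 1, half-way at 0, shut at -1), set as the call begins (left out, the last holds). The fingers move at their own pace and stop on an object; "force" is the grip in N (left out, the last holds). Time passes only in rows, so rows that do not move let the fingers close. It gives the time, the measured TCP pose, the force and the opening at its end, in the units of the state.
- bot.read_state(): the state, without advancing time (a new reading comes with each control period).
- bot.read_camera(name): name is "scene" or "top" or "wrist"; returns the picture (480x640x3 uint8, blue, green, red); there is no depth.
- bot.get_calibration(name): a dict with "fov_y" (degrees; the focal length in pixels is half the picture's height over the tangent of half this angle, whatever the lens; pixels are square), "cx", "cy" (the principal point, pixels), "R" (3x3) and "t" (3): a world point X has camera coordinates R X + t. Camera axes: x right, y down, z forward; pixel columns grow to the right and rows downward; lengths in m; the calibration is good to about 2 mm. A picture is of the moment at which its call begins: read the wrist's pose just before it. get_calibration takes no time and is no camera call; for the wrist camera it gives the pose at the moment of the call.
- bot.finish_job(): hands the job in, once; it reports no verdict.
The state is a dict: "time": time; "q": joint angles; "joint_vel": joint speeds; "joint_torque": joint torques, N m; "tool_pos": TCP position; "tcp_rot": TCP orientation; "wrist_force": force on the tool from outside, world axes, zero at the start; "torque": the same for the moment, N m; "width": opening from 0.0 (shut) to 1.0 (fully open).
Only numpy, scipy, OpenCV 4.12 (cv2) and the standard library are available. Lean on these libraries where they do the work, as an engineer would, in place of code of your own. Each camera call takes 0.05 s, during which the arm holds its last target. There are 200 camera calls.

TASK

Show the vet what is in the instrument steriliser, then start it: with the fingertips press its side lever fully down, so that the lid stands open and the tray comes up, and keep it there for three seconds. Then let the lever come up slowly under the fingers, taking two seconds or more, so that the lid goes down shut without slamming and the instruments stay lying in their tray, and when it is shut press the raised end of the rocker switch on the white control housing fully down to switch it on. Work the lid only by its lever, without touching the lid or the instruments, pick nothing up, and leave everything else on the counter where it is.

Things in the scene. Friction and masses are not known exactly. Their poses are not given: they have to be found in the camera images.
- steriliser: electric instrument steriliser, a steel bath 160 mm deep (x) by 260 mm long (y) by 140 mm high, fixed to the counter. Origin: centre of its underside, on the counter; x points from its front (robot's side) to its back, y to its left, z up. Lid hinged along the back, lever on the right end (-y), white control housing on the left end (+y).
- control_top (a point): middle of the flat top of the white control housing, which is 150 mm (x) by 76 mm (y), its top 115 mm above the counter. The rocker switch sits on it towards the front, a fixed timer dial (16 mm tall) towards the back.
- lever (a joint): side lever, rad: 0 = up, lid shut; grows as its handle is pressed down; 0.70 = fully down on its stop. It is linked by a bar to the lid and by cranks to the tray. It takes about 10 N on the handle at first, falling to about 3 N near the bottom; there is no catch: the lid's weight brings it back up, at once and fast if it is let go.
- lever_handle (a point): middle of the lever's handle, a black level bar 26 mm thick, 70 mm long, along the steriliser's y axis, outside its right end; its top is 13 mm above this point. It moves on an arc of 155 mm radius about lever_pivot in the steriliser's x-z plane, on the robot's side of it: 20 degrees above level (143 mm above the counter) at lever 0, 20 degrees below level (37 mm) at 0.70.
- lever_pivot (a point): point on the lever's pivot axis (parallel to the steriliser's y axis) abreast of the middle of the handle, 90 mm above the counter
- lid (a joint): steel lid, rad: 0 = shut, about 1.2 = fully open, with the lever fully down. Moved only through the lever: about 1.2 to 1.9 rad of lid for each rad of lever.
- lid_front (a point): middle of the lid's front edge, 171 mm from the hinge; 146 mm above the counter when shut
- tray (a joint): height of the instrument tray above its rest, m: 0 with the lid shut, 0.048 with the lever fully down. The tray is 136 x 226 mm with a 24 mm rim, inside the bath.
- rocker (a joint): black rocker switch, rad: 0 = off (its far end, away from the robot's side, stands up), 0.30 = on (far end down). It stays where it is put and takes about 3 N on the far end.
- rocker_on_end (a point): middle of the top of the rocker's far half, the end that stands up and has to be pressed down; 130 mm above the counter when off. The rocker is 40 mm (x) by 26 mm (y), its tilting axis lies 11 mm towards the front of this point; this end drops about 4 mm at this point.
- scissors: surgical scissors, 122 mm long, steel, lying in the tray; origin near its middle, underneath. Not to be handled.
- clamp: artery clamp, 112 mm long, steel, lying in the tray; origin near its middle, underneath. Not to be handled.
- forceps: thumb forceps, 120 mm long, steel, lying in the tray; origin near its middle, underneath. Not to be handled.
- carton_tall: upright medicine carton, 45 x 32 x 75 mm, white with a band, standing in front of the steriliser; origin: centre of its underside. To be left alone.
- carton_flat: medicine carton lying flat, 75 x 130 x 24 mm, to the right of the steriliser beyond the lever; origin: centre of its underside. To be left alone.
- pill_jar: white pill jar, 48 mm across, 75 mm tall, in front of the steriliser; origin: centre of its underside. To be left alone.
- wash_bottle: white bottle with a cap, 62 mm across, 165 mm tall, to the left of the control housing; origin: centre of its underside. To be left alone.
- steel_bowl: steel bowl, 120 mm across, 45 mm tall; origin: centre of its underside. To be left alone.
- tape_roll: roll of tape lying flat, 72 mm across, 25 mm tall; origin: centre of its underside. To be left alone.
- mug: white mug, 80 mm across, 90 mm tall; origin: centre of its underside. To be left alone.

How it is judged:
On the way, in this order (a step that is already met when the one before it is completed fails the run):
1. the lever is pressed fully down, the lid stands open, and it is kept there (value of joint lever above 0.62 rad and value of joint lid above 1 rad), for 2.5 s.
2. the lid is down shut (value of joint lever below 0.03 rad and value of joint lid below 0.04 rad), for 0.3 s.
3. the rocker switch is pressed over to on (value of joint rocker above 0.24 rad), for 0.2 s.
At the end, for the whole second after the job is handed in: The lid is shut (within 0.04 rad) with lever and tray back at rest, the rocker is on (over 0.24 of 0.30 rad), every instrument lies in the tray within 20 mm of where it was, and every other thing stands within 20 mm of where it was (all of step 2 and value of joint tray below 0.004 m and value of joint rocker above 0.24 rad and distance of each of scissors, clamp, forceps, carton_tall, carton_flat, pill_jar, wash_bottle, steel_bowl, tape_roll, mug from where it was at the start of the episode below 0.02 m); the robot touches nothing.
It fails at once if the lid slams: it falls faster than 2.5 rad/s over the last part of its way (value of joint lid below 0.5 rad and velocity of joint lid below -2.5 rad/s).
It fails at once if the lid itself is touched (contact force between any of the fingers, the arm and lid above 1 N).
It fails at once if an instrument is touched or thrown out of its place in the tray (contact force between the fingers and scissors above 0.3 N or contact force between the fingers and clamp above 0.3 N or contact force between the fingers and forceps above 0.3 N or distance of any of scissors, clamp, forceps from where it was at the start of the episode above 0.08 m).
It fails at once if a bystander is lifted, knocked over or pushed more than 20 mm (distance of any of carton_tall, carton_flat, pill_jar, wash_bottle, steel_bowl, tape_roll, mug from where it was at the start of the episode above 0.02 m or angle between any of carton_tall, carton_flat, pill_jar, wash_bottle, steel_bowl, tape_roll, mug's own z axis and vertical above 0.5 rad).
It also fails if it takes over 58 s, if anything falls off the work surface, if the arm or the gripper's body presses on something with over 40 N, if the wrist force passes 120 N, or if a joint passes its speed limit or range.

## Working session

There is one attempt and no reset: what is moved stays moved. The work goes in short steps, Python scripts to look and compute and a tool call to move; the robot and the scene stay as the last step left them, time stands still between calls to the robot, and variables do not carry over. Pictures are saved under pics/ and viewed, about 8 in all and at most 12, crops included, and the job is handed in when it is done.

Besides the shell and the picture viewer there is one more tool, called after "Call:" in YAML: its name, and indented under it one key for each argument. play_rows: Moves the arm, as the interface text tells. Its arguments: {"type":"object","properties":{"series":{"type":"array","items":{"type":"object","properties":{"translation":{"type":"array","items":{"type":"number"}},"spin":{"type":"number"}}}},"jaw":{"type":"number"},"force":{"type":"number"}},"required":["series"]}

```bash
mkdir -p pics
python3 - <<'E'
from workcell import bot
import cv2
s=bot.read_state();print(s)
for n in("scene","top"):
    c=bot.get_calibration(n);print(n,c)
    cv2.imwrite(f"pics/{n}1.png",bot.read_camera(n))
E
```

```text
{'time': 0.0, 'q': array([ 1.14711927e+00,  2.64731702e-01,  1.60540047e+00, -6.25247845e-06,
        1.27368560e+00, -3.69083793e-02]), 'joint_vel': array([ 6.12819946e-04,  1.13490589e-04,  5.48301009e-05,  7.59514189e-04,
       -1.50367616e-03, -8.90197804e-04]), 'joint_torque': array([-2.81443971e-05, -5.15108728e+01, -3.67317438e+01, -4.33923651e-04,
        1.33355783e-02,  3.96644339e-06]), 'tool_pos': array([0.25429173, 0.62441358, 0.20626224]), 'tcp_rot': array([-0.60365551, -3.08253765,  0.00340452]), 'wrist_force': array([ 0.11831927,  0.23760643, -0.02320826]), 'torque': array([ 0.04710569, -0.01089595, -0.00402696]), 'width': 0.9981181258030227}
scene {'fov_y': 54.8638917892802, 'cx': 317.4924778798908, 'cy': 240.3430691916928, 'R': array([[-0.82440811,  0.56562007,  0.02062037],
       [ 0.31103163,  0.48317416, -0.81841436],
       [-0.47287482, -0.66829385, -0.57425843]]), 't': array([ 0.41321659, -0.09132128,  1.43640685])}
top {'fov_y': 57.50404430942167, 'cx': 313.87229484249383, 'cy': 241.45369399168393, 'R': array([[ 1.50786986e-01, -9.88566231e-01,  3.01794409e-04],
       [-9.60831078e-01, -1.46628309e-01, -2.35167553e-01],
       [ 2.32522954e-01,  3.51702332e-02, -9.71954799e-01]]), 't': array([-0.03548504,  0.57463954,  0.89683958])}
```

View pics/top1.png

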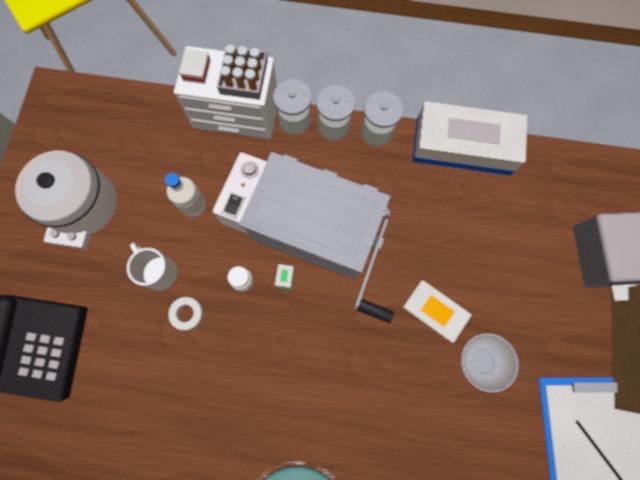

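View pics/scene1.png

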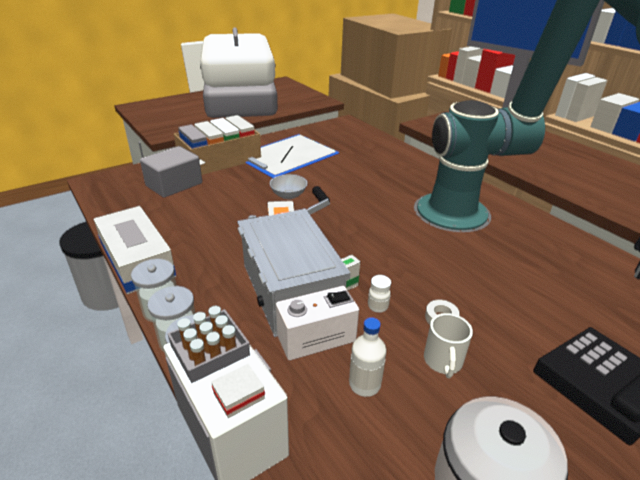

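The top view shows the steriliser lid around (318,212), the lever handle at about (376,311), the rocker at about (234,205) and the dial at (250,168). I'll enlarge it to read those more closely.

Run:
```python
import cv2
a=cv2.imread("pics/top1.png")
cv2.imwrite("pics/crop.png",cv2.resize(a[145:335,205:405],None,fx=3.15,fy=3.15,interpolation=cv2.INTER_CUBIC)[:,:])
```

```text
(no output)
```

View pics/crop.png

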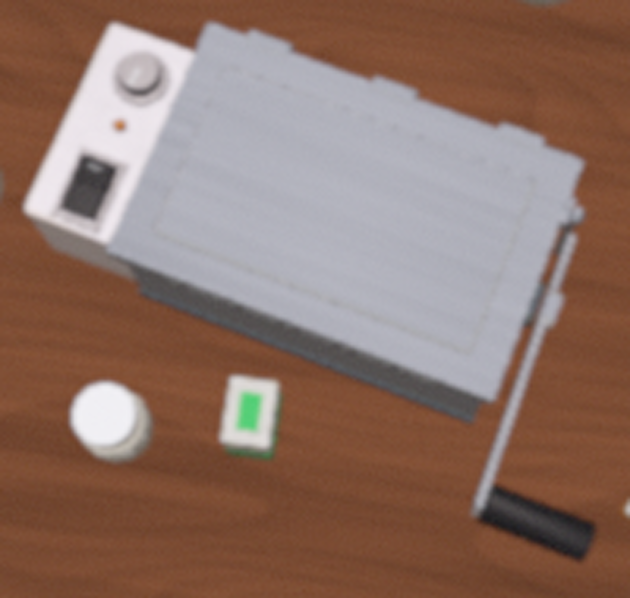

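```bash
cat > h.py <<'E'
import numpy as np
from workcell import bot
def ray(name,u,v,z,cal=None):
    c=cal or bot.get_calibration(name); f=240/np.tan(np.radians(c["fov_y"]/2))
    R=np.array(c["R"]); o=-R.T@c["t"]; d=R.T@np.array([(u-c["cx"])/f,(v-c["cy"])/f,1])
    return o+d*(z-o[2])/d[2]
E
python3 - <<'E'
from h import *
P=dict(hL=(490,503,.143),hR=(590,540,.143),hm=(537,523,.143),lfl=(110,252,.146),lfr=(495,400,.146),lbl=(207,25,.15),lbr=(583,160,.15),
 rocfar=(98,157,.131),rocnear=(86,218,.125),rocOn=(96,170,.13),c1=(112,22,.115),c2=(25,212,.115),jar=(104,414,.075),cart=(250,410,.075))
W={}
for k,(u,v,z) in P.items():
    W[k]=ray("top",205+(u+.5)/3.15-.5,145+(v+.5)/3.15-.5,z); print(k,W[k].round(4))
for a,b in(("hL","hR"),("lfl","lfr"),("lbl","lbr"),("lbl","lfl"),("lbr","lfr"),("c1","c2")):
    d=W[b]-W[a];print(a,b,np.hypot(*d[:2]),np.degrees(np.arctan2(d[1],d[0])))
E
```

```text
hL [ 0.4437 -0.0602  0.143 ]
hR [ 0.4305 -0.1243  0.143 ]
hm [ 0.4359 -0.0906  0.143 ]
lfl [0.5669 0.2042 0.146 ]
lfr [ 0.5081 -0.0549  0.146 ]
lbl [0.7316 0.169  0.15  ]
lbr [ 0.6744 -0.0917  0.15  ]
rocfar [0.6346 0.228  0.131 ]
rocnear [0.593  0.2291 0.125 ]
rocOn [0.6256 0.2278 0.13  ]
c1 [0.7394 0.2414 0.115 ]
c2 [0.5937 0.2731 0.115 ]
jar [0.4714 0.2018 0.075 ]
cart [0.4892 0.1037 0.075 ]
hL hR 0.06547514232171989 -101.69450153936712
lfl lfr 0.2656805495876476 -102.77663856545328
lbl lbr 0.2669009429979354 -102.377711419589
lbl lfl 0.16839923646970817 167.93388880119045
lbr lfr 0.17024684056853112 167.5176206037028
c1 c2 0.1491289081379252 167.70059233913796
```

Call:
play_rows:
  series:
    - {"translation": [0,0,-0.015],"spin": 1}
    - {"translation": [0,0,-0.015],"spin": 1}
    - {"translation": [0,0,-0.01],"spin": 1}
    - {"translation": [0,0,0],"spin": 1}
    - {"translation": [0,0,0],"spin": 1}
  jaw: -1
  force: 60

```text
time: 0.6
tool_pos: [0.2546, 0.6251, 0.2476]
tcp_rot: [1.262, 2.877, 0.0]
wrist_force: [-0.3, 0.2, -0.7]
width: 0.139
```

Call:
play_rows:
  series:
    - {"translation": [0,0,0],"spin": 1}
    - {"translation": [0,0,0],"spin": 1}
    - {"translation": [0,0,0],"spin": 1}
    - {"translation": [0,0,0],"spin": 1}
    - {"translation": [0,0,0],"spin": 1}

```text
time: 1.1
tool_pos: [0.2544, 0.6247, 0.2468]
tcp_rot: [1.855, 2.535, -0.002]
wrist_force: [-0.6, 0.4, -0.1]
width: -0.004
```

Call:
play_rows:
  series:
    - {"translation": [0,0,0],"spin": 1}
    - {"translation": [0,0,0],"spin": 1}
    - {"translation": [0,0,0],"spin": 1}
    - {"translation": [0,0,0],"spin": 1}
    - {"translation": [0,0,0],"spin": 1}

```text
time: 1.6
tool_pos: [0.2545, 0.6247, 0.2467]
tcp_rot: [2.359, 2.074, -0.002]
wrist_force: [0.3, 0.3, 0.2]
width: -0.002
```

Call:
play_rows:
  series:
    - {"translation": [0,0,0],"spin": 1}
    - {"translation": [-0.044,0.022,0],"spin": 0}
    - {"translation": [-0.044,0.022,0],"spin": 0}
    - {"translation": [-0.044,0.022,0],"spin": 0}
    - {"translation": [-0.044,0.022,0],"spin": 0}

```text
time: 2.1
tool_pos: [0.3034, 0.4325, 0.2468]
tcp_rot: [2.443, 1.974, -0.002]
wrist_force: [1.1, 0.3, 0.2]
width: -0.002
```

Call:
play_rows:
  series:
    - {"translation": [-0.044,0.022,0],"spin": 0}
    - {"translation": [-0.044,0.022,0],"spin": 0}
    - {"translation": [-0.044,0.022,0],"spin": 0}
    - {"translation": [-0.044,0.022,0],"spin": 0}
    - {"translation": [-0.044,0.022,0],"spin": 0}

```text
time: 2.6
tool_pos: [0.3645, 0.1944, 0.2473]
tcp_rot: [2.443, 1.974, -0.0]
wrist_force: [0.6, -0.3, 0.4]
width: 0.003
```

Call:
play_rows:
  series:
    - {"translation": [-0.044,0.022,0],"spin": 0}
    - {"translation": [-0.044,0.022,0],"spin": 0}
    - {"translation": [-0.044,0.022,0],"spin": 0}
    - {"translation": [-0.044,0.022,0],"spin": 0}
    - {"translation": [-0.03,0.015,0],"spin": 0}

```text
time: 3.1
tool_pos: [0.4219, -0.0297, 0.2474]
tcp_rot: [2.446, 1.971, -0.001]
wrist_force: [0.3, 0.8, 1.1]
width: 0.001
```

Call:
play_rows:
  series:
    - {"translation": [-0.03,0.014,0],"spin": 0}
    - {"translation": [-0.027,0.014,0.02],"spin": 0}
    - {"translation": [0,0,0.02],"spin": 0}
    - {"translation": [0,0,0],"spin": 0}

```text
time: 3.5
tool_pos: [0.4348, -0.0886, 0.2041]
tcp_rot: [-2.442, -1.967, 0.006]
wrist_force: [-0.3, 0.4, -0.5]
width: -0.001
```

Run:
```python
from h import *
import cv2
s=bot.read_state();print(s["tool_pos"],s["tcp_rot"],s["q"],s["wrist_force"])
w=bot.read_camera("wrist");t=bot.read_camera("top")
t=cv2.resize(t[145:335,205:455],None,fx=3,fy=3,interpolation=cv2.INTER_CUBIC)
cv2.imwrite("pics/top2.png",t);cv2.imwrite("pics/w2.png",w);print(bot.get_calibration("wrist"))
```

```text
[ 0.43478888 -0.08861     0.2041376 ] [-2.441973   -1.96741564  0.00639943] [-2.57260050e-01 -1.79037280e-01  2.07104599e+00  8.54269380e-05
  1.25657138e+00 -4.28634857e-02] [-0.27898625  0.42221395 -0.5232702 ]
{'fov_y': 70.93305275256341, 'cx': 323.20201384368227, 'cy': 233.24770793871915, 'R': array([[ 0.9775898 , -0.21051353, -0.00149665],
       [-0.19953613, -0.92883201,  0.31218013],
       [-0.06710828, -0.30488548, -0.95002175]]), 't': array([-0.44510823, -0.03484483,  0.38276857])}
```

View pics/w2.png

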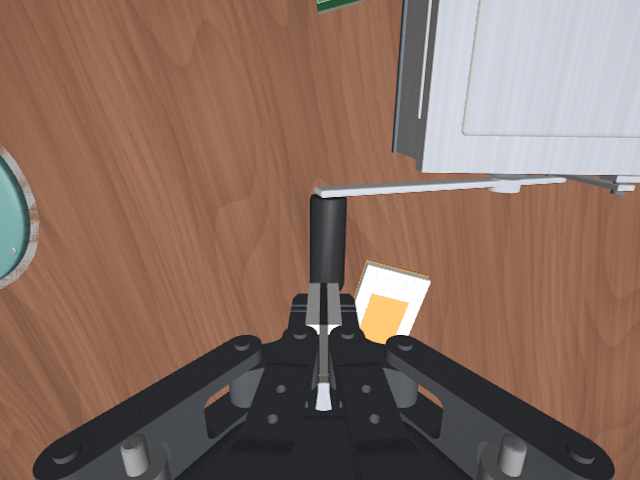

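The handle's centreline is at u≈328, with its inner end at about (328,195) and the fingertips at about (323,285).

Run:
```python
from h import *
X=np.array([np.cos(np.radians(12.3)),-np.sin(np.radians(12.3))]);Y=np.array([-X[1],X[0]])
tp=bot.read_state()["tool_pos"][:2]
for n,u,v,z in(("in",328,196,.145),("mid",328,240,.147),("near",328,283,.147),("lidcorner",424,170,.147)):
    p=ray("wrist",u,v,z); print(n,p,"tool x,y off",(p[:2]-tp)@Y,(p[:2]-tp)@X)
```

```text
in [ 0.44663311 -0.0570592   0.145     ] tool x,y off 0.032464570359040414 0.0030784991902841063
mid [ 0.44012241 -0.08784402  0.147     ] tool x,y off 0.0009994155820294457 0.00327535417884706
near [ 0.43312491 -0.12105609  0.147     ] tool x,y off -0.03294096759443929 0.0035136556910761803
lidcorner [ 0.5129596  -0.05286414  0.147     ] tool x,y off 0.05069289333090408 0.06698882884625594
```

Call:
play_rows:
  series:
    - {"translation": [-0.002,0.003,0.02],"spin": 0}
    - {"translation": [0,0,0.02],"spin": 0}
    - {"translation": [0,0,0.003],"spin": 0}
    - {"translation": [0,0,0],"spin": 0}

```text
time: 4.0
tool_pos: [0.4399, -0.0904, 0.1651]
tcp_rot: [-2.443, -1.975, -0.0]
wrist_force: [0.1, -0.9, 0.0]
width: 0.0
```

Call:
play_rows:
  series:
    - {"translation": [0,0,0.004],"spin": 0}
    - {"translation": [0,-0.001,0.004],"spin": 0}
    - {"translation": [0,-0.001,0.004],"spin": 0}
    - {"translation": [0,-0.001,0.004],"spin": 0}
    - {"translation": [0,0,0],"spin": 0}

```text
time: 4.5
tool_pos: [0.4363, -0.0902, 0.1478]
tcp_rot: [-2.443, -1.973, 0.001]
wrist_force: [-1.0, 1.0, 0.2]
width: -0.003
```

No contact force yet, although I expected to touch by now, so I'll look.

Run:
```python
from h import *
import cv2
s=bot.read_state();print(s["tool_pos"],s["wrist_force"])
w=bot.read_camera("wrist");t=bot.read_camera("top");c=bot.read_camera("scene")
big=lambda a:cv2.resize(a,(400,300),interpolation=cv2.INTER_CUBIC)
o=np.vstack([np.hstack([big(w[120:420,120:520]),big(t[200:350,300:500])]),np.hstack([big(c[120:270,220:420]),big(c[170:230,275:355])])])
cv2.imwrite("pics/m3.png",o)
```

```text
[ 0.43626473 -0.0901817   0.14784245] [-1.04406156  0.98221821  0.16596893]
```

View pics/m3.png

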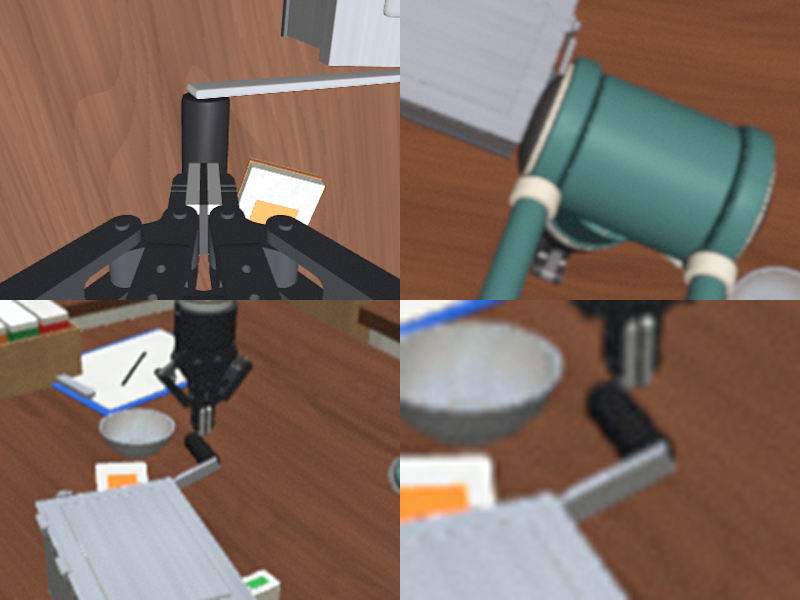

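Run:
```python
from h import *
def proj(n,p):
    c=bot.get_calibration(n);f=240/np.tan(np.radians(c["fov_y"]/2));q=np.array(c["R"])@p+c["t"];return q[:2]/q[2]*f+[c["cx"],c["cy"]]
tp=bot.read_state()["tool_pos"]
print("tcp",proj("scene",tp))
for n in("wrist",):
  print("wrist tcp",proj(n,tp))
for z in(.143,.13,.12): print(z,proj("scene",np.array([.438,-.091,z])),proj("wrist",np.array([.438,-.091,z])))
# triangulate handle inner end cap etc.
def line(n,u,v):
    a=ray(n,u,v,0);b=ray(n,u,v,.3);return a,(b-a)/np.linalg.norm(b-a)
def tri(l1,l2):
    A=[];b=[]
    for a,d in(l1,l2):
        M=np.eye(3)-np.outer(d,d);A.append(M);b.append(M@a)
    x=np.linalg.lstsq(np.vstack(A),np.hstack(b),rcond=None)[0];return x
# inner bar end corner: wrist crop (190,88)->  ; scene zoom (668,452)
print(tri(line("wrist",120+190,120+90),line("scene",275+(672-400)/5,170+(445-300)/5)))
print(tri(line("top",205+480/3.15,145+505/3.15),line("scene",275+(672-400)/5,170+(450-300)/5)))
print(tri(line("top",205+537/3.15,145+523/3.15),line("scene",275+(630-400)/5,170+(425-300)/5)))
```

```text
tcp [319.36514602 194.01926292]
wrist tcp [323.33994717 278.26808848]
0.143 [318.87163424 195.90710601] [325.28497611 274.49203018]
0.13 [318.76118732 200.22742366] [325.14865685 265.16704877]
0.12 [318.67714704 203.51480115] [325.05466166 258.73726423]
[ 0.43739628 -0.04881574  0.15437035]
[ 0.43728068 -0.05175913  0.15052207]
[ 0.43387503 -0.09002701  0.14530491]
```

Seen from the scene camera, the tips are still slightly above the handle, so I'll go on down in small steps and watch the force.

Call:
play_rows:
  series:
    - {"translation": [0,0,0.002],"spin": 0}
    - {"translation": [0,0,0.002],"spin": 0}
    - {"translation": [0,0,0.002],"spin": 0}
    - {"translation": [0,0,0],"spin": 0}

```text
time: 5.05
tool_pos: [0.4367, -0.0903, 0.1421]
tcp_rot: [-2.444, -1.973, 0.001]
wrist_force: [-0.0, -0.3, -0.8]
width: 0.001
```

Call:
play_rows:
  series:
    - {"translation": [0,0,0.002],"spin": 0}
    - {"translation": [0,0,0.002],"spin": 0}
    - {"translation": [0,0,0.002],"spin": 0}
    - {"translation": [0,0,0],"spin": 0}

```text
time: 5.45
tool_pos: [0.4367, -0.0903, 0.1362]
tcp_rot: [-2.444, -1.973, 0.001]
wrist_force: [-0.2, 1.1, 0.2]
width: 0.005
```

Run:
```python
from h import *
import cv2
s=bot.read_state();print(s["tool_pos"],s["wrist_force"],s["joint_torque"])
w=bot.read_camera("wrist");c=bot.read_camera("scene")
big=lambda a:cv2.resize(a,(400,300),interpolation=cv2.INTER_CUBIC)
cv2.imwrite("pics/m4.png",np.hstack([big(w[150:330,200:440]),big(c[170:230,275:355])]))
```

```text
[ 0.43667204 -0.09026732  0.13616623] [-0.24500366  1.14478316  0.22288617] [-6.32093201e-03 -2.77197146e+01 -3.45677698e+01 -3.52991628e-04
 -4.68052144e-02  5.16451394e-05]
```

View pics/m4.png

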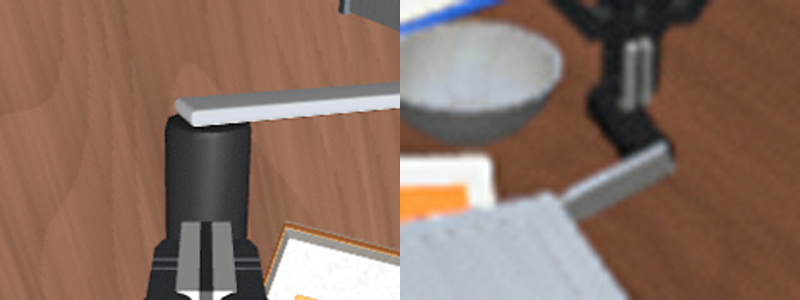

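The lever hasn't moved. In both views the visible tips sit about 19 mm above the reported TCP, so contact should be close.

Call:
play_rows:
  series:
    - {"translation": [0,0,0.002],"spin": 0}
    - {"translation": [0,0,0.002],"spin": 0}
    - {"translation": [0,0,0.001],"spin": 0}
    - {"translation": [0,0,0],"spin": 0}

```text
time: 5.95
tool_pos: [0.437, -0.0904, 0.1321]
tcp_rot: [-2.444, -1.974, 0.0]
wrist_force: [-1.9, 0.0, 5.0]
width: -0.004
```

Call:
play_rows:
  series:
    - {"translation": [0,-0.0015,0.005],"spin": 0}
    - {"translation": [0,-0.0015,0.005],"spin": 0}
    - {"translation": [0,-0.0015,0.005],"spin": 0}
    - {"translation": [0,-0.001,0.005],"spin": 0}
    - {"translation": [0,-0.001,0.005],"spin": 0}

```text
time: 6.45
tool_pos: [0.4297, -0.0887, 0.1068]
tcp_rot: [-2.443, -1.973, 0.002]
wrist_force: [-4.6, 1.0, 5.9]
width: -0.004
```

Call:
play_rows:
  series:
    - {"translation": [0,-0.001,0.005],"spin": 0}
    - {"translation": [0,-0.0005,0.005],"spin": 0}
    - {"translation": [0,-0.0005,0.005],"spin": 0}
    - {"translation": [0,-0.0005,0.005],"spin": 0}
    - {"translation": [0,0,0.005],"spin": 0}

```text
time: 6.95
tool_pos: [0.4273, -0.0882, 0.0816]
tcp_rot: [-2.443, -1.973, 0.002]
wrist_force: [-4.1, 0.4, 4.7]
width: -0.001
```

Call:
play_rows:
  series:
    - {"translation": [0,0,0.005],"spin": 0}
    - {"translation": [0,0.0005,0.005],"spin": 0}
    - {"translation": [0,0.0005,0.005],"spin": 0}
    - {"translation": [0,0.0005,0.005],"spin": 0}
    - {"translation": [0,0.001,0.005],"spin": 0}

```text
time: 7.45
tool_pos: [0.4306, -0.089, 0.0563]
tcp_rot: [-2.444, -1.974, 0.0]
wrist_force: [-1.8, -0.1, 4.2]
width: -0.001
```

Call:
play_rows:
  series:
    - {"translation": [0,0.001,0.005],"spin": 0}
    - {"translation": [0,0.001,0.005],"spin": 0}
    - {"translation": [0,0.0015,0.005],"spin": 0}
    - {"translation": [0,0.0015,0.005],"spin": 0}
    - {"translation": [0,0,0.003],"spin": 0}

```text
time: 7.95
tool_pos: [0.4362, -0.0902, 0.0332]
tcp_rot: [2.444, 1.973, 0.001]
wrist_force: [-0.6, -0.0, 2.7]
width: 0.0
```

Call:
play_rows:
  series:
    - {"translation": [0,0.001,0.003],"spin": 0}
    - {"translation": [0,0.0005,0.002],"spin": 0}
    - {"translation": [0,0,0.001],"spin": 0}
    - {"translation": [0,0,0.001],"spin": 0}
    - {"translation": [0,0,0],"spin": 0}

```text
time: 8.45
tool_pos: [0.4378, -0.0906, 0.0269]
tcp_rot: [2.443, 1.973, 0.002]
wrist_force: [1.8, 0.8, 2.6]
width: 0.0
```

Call:
play_rows:
  series:
    - {"translation": [0,0,0.001],"spin": 0}
    - {"translation": [0,0,0.001],"spin": 0}
    - {"translation": [0,0,0.001],"spin": 0}
    - {"translation": [0,0,0],"spin": 0}

```text
time: 8.85
tool_pos: [0.4381, -0.0906, 0.0257]
tcp_rot: [2.443, 1.973, 0.001]
wrist_force: [-5.1, 0.7, 17.9]
width: 0.004
```

Run:
```python
from h import *
import cv2
s=bot.read_state();print(s["tool_pos"],s["wrist_force"],s["time"])
w=bot.read_camera("wrist");c=bot.read_camera("scene")
cv2.imwrite("pics/m5.png",np.hstack([cv2.resize(w,(400,300)),cv2.resize(c[100:325,180:480],(400,300),interpolation=cv2.INTER_CUBIC)]))
```

```text
[ 0.43806153 -0.09061811  0.02574274] [-5.08784121  0.67075146 17.93916008] 8.85
```

View pics/m5.png

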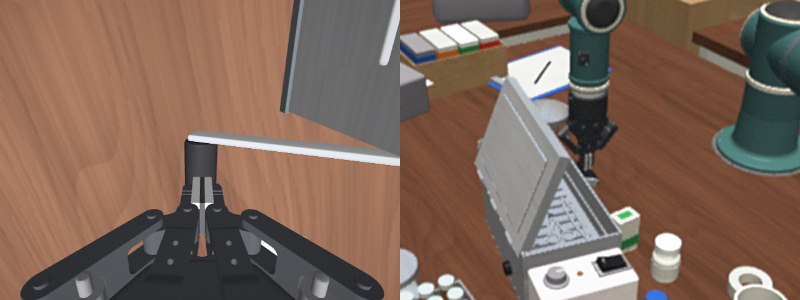

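The lid stands open, the tray is up, and the lever is on its stop (18 N). I'll hold it there for at least 3 s.

Call:
play_rows:
  series:
    - {"translation": [0,0,0],"spin": 0}
    - {"translation": [0,0,0],"spin": 0}
    - {"translation": [0,0,0],"spin": 0}
    - {"translation": [0,0,0],"spin": 0}
    - {"translation": [0,0,0],"spin": 0}

```text
time: 9.45
tool_pos: [0.4381, -0.0906, 0.0258]
tcp_rot: [2.443, 1.973, 0.001]
wrist_force: [-4.4, 1.0, 17.1]
width: 0.002
```

Call:
play_rows:
  series:
    - {"translation": [0,0,0],"spin": 0}
    - {"translation": [0,0,0],"spin": 0}
    - {"translation": [0,0,0],"spin": 0}
    - {"translation": [0,0,0],"spin": 0}
    - {"translation": [0,0,0],"spin": 0}

```text
time: 9.95
tool_pos: [0.4381, -0.0906, 0.0258]
tcp_rot: [2.443, 1.973, 0.001]
wrist_force: [-3.8, 0.4, 17.5]
width: 0.003
```

Call:
play_rows:
  series:
    - {"translation": [0,0,0],"spin": 0}
    - {"translation": [0,0,0],"spin": 0}
    - {"translation": [0,0,0],"spin": 0}
    - {"translation": [0,0,0],"spin": 0}
    - {"translation": [0,0,0],"spin": 0}

```text
time: 10.45
tool_pos: [0.4381, -0.0906, 0.0258]
tcp_rot: [2.443, 1.973, 0.001]
wrist_force: [-4.0, 0.9, 17.9]
width: 0.003
```

Call:
play_rows:
  series:
    - {"translation": [0,0,0],"spin": 0}
    - {"translation": [0,0,0],"spin": 0}
    - {"translation": [0,0,0],"spin": 0}
    - {"translation": [0,0,0],"spin": 0}
    - {"translation": [0,0,0],"spin": 0}

```text
time: 10.95
tool_pos: [0.4381, -0.0906, 0.0257]
tcp_rot: [2.443, 1.973, 0.001]
wrist_force: [-4.6, 1.2, 17.5]
width: -0.0
```

Call:
play_rows:
  series:
    - {"translation": [0,0,0],"spin": 0}
    - {"translation": [0,0,0],"spin": 0}
    - {"translation": [0,0,0],"spin": 0}
    - {"translation": [0,0,0],"spin": 0}
    - {"translation": [0,0,0],"spin": 0}

```text
time: 11.45
tool_pos: [0.4381, -0.0906, 0.0258]
tcp_rot: [2.443, 1.973, 0.001]
wrist_force: [-4.7, 1.5, 17.7]
width: 0.0
```

Call:
play_rows:
  series:
    - {"translation": [0,0,0],"spin": 0}
    - {"translation": [0,0,0],"spin": 0}
    - {"translation": [0,0,0],"spin": 0}
    - {"translation": [0,0,0],"spin": 0}
    - {"translation": [0,0,0],"spin": 0}

```text
time: 11.95
tool_pos: [0.4381, -0.0907, 0.0258]
tcp_rot: [2.443, 1.973, 0.001]
wrist_force: [-4.8, 0.8, 17.4]
width: -0.002
```

Call:
play_rows:
  series:
    - {"translation": [0,0,-0.001],"spin": 0}
    - {"translation": [0,0,-0.001],"spin": 0}
    - {"translation": [0,-0.001,-0.002],"spin": 0}
    - {"translation": [0,-0.001,-0.003],"spin": 0}
    - {"translation": [0,-0.001,-0.003],"spin": 0}

```text
time: 12.45
tool_pos: [0.434, -0.0897, 0.0337]
tcp_rot: [2.444, 1.974, 0.0]
wrist_force: [2.0, -0.1, 3.2]
width: 0.001
```

Call:
play_rows:
  series:
    - {"translation": [0,-0.001,-0.004],"spin": 0}
    - {"translation": [0,-0.001,-0.004],"spin": 0}
    - {"translation": [0,-0.001,-0.004],"spin": 0}
    - {"translation": [0,-0.0005,-0.004],"spin": 0}
    - {"translation": [0,-0.0005,-0.004],"spin": 0}

```text
time: 12.95
tool_pos: [0.4306, -0.089, 0.0543]
tcp_rot: [2.444, 1.973, 0.001]
wrist_force: [1.4, -0.4, 3.8]
width: -0.001
```

Call:
play_rows:
  series:
    - {"translation": [0,-0.0005,-0.004],"spin": 0}
    - {"translation": [0,-0.0005,-0.004],"spin": 0}
    - {"translation": [0,0,-0.004],"spin": 0}
    - {"translation": [0,0,-0.004],"spin": 0}
    - {"translation": [0,0,-0.004],"spin": 0}

```text
time: 13.45
tool_pos: [0.4292, -0.0887, 0.0739]
tcp_rot: [2.444, 1.974, 0.0]
wrist_force: [3.2, -0.4, 3.8]
width: -0.004
```

Call:
play_rows:
  series:
    - {"translation": [0,0,-0.004],"spin": 0}
    - {"translation": [0,0,-0.004],"spin": 0}
    - {"translation": [0,0.0005,-0.004],"spin": 0}
    - {"translation": [0,0.0005,-0.004],"spin": 0}
    - {"translation": [0,0.0005,-0.004],"spin": 0}

```text
time: 13.95
tool_pos: [0.4307, -0.089, 0.0939]
tcp_rot: [-2.444, -1.974, 0.0]
wrist_force: [3.3, -0.7, 3.0]
width: -0.001
```

Call:
play_rows:
  series:
    - {"translation": [0,0.001,-0.004],"spin": 0}
    - {"translation": [0,0.001,-0.004],"spin": 0}
    - {"translation": [0,0.001,-0.004],"spin": 0}
    - {"translation": [0,0.001,-0.004],"spin": 0}
    - {"translation": [0,0.001,-0.004],"spin": 0}

```text
time: 14.45
tool_pos: [0.4355, -0.0901, 0.1138]
tcp_rot: [-2.444, -1.974, 0.0]
wrist_force: [1.9, -0.7, 4.1]
width: 0.004
```

Call:
play_rows:
  series:
    - {"translation": [0,0.001,-0.003],"spin": 0}
    - {"translation": [0,0.001,-0.003],"spin": 0}
    - {"translation": [0,0.001,-0.003],"spin": 0}
    - {"translation": [0,0,-0.003],"spin": 0}
    - {"translation": [0,0,-0.003],"spin": 0}

```text
time: 14.95
tool_pos: [0.4388, -0.0906, 0.1289]
tcp_rot: [2.444, 1.973, 0.001]
wrist_force: [2.4, -0.3, 4.0]
width: -0.001
```

Call:
play_rows:
  series:
    - {"translation": [0,0,-0.002],"spin": 0}
    - {"translation": [0,0,-0.002],"spin": 0}
    - {"translation": [0,0,-0.002],"spin": 0}
    - {"translation": [0,0,-0.002],"spin": 0}
    - {"translation": [0,0,0],"spin": 0}

```text
time: 15.45
tool_pos: [0.4376, -0.0904, 0.1361]
tcp_rot: [-2.443, -1.973, 0.002]
wrist_force: [-0.0, -0.4, -0.1]
width: -0.002
```

The fingers are clear of the handle. Next I'll raise and travel towards the control housing.

Call:
play_rows:
  series:
    - {"translation": [0,0,-0.04],"spin": 0}
    - {"translation": [0,0,-0.04],"spin": 0}
    - {"translation": [0,0,-0.03],"spin": 0}
    - {"translation": [0.04,0.016,0],"spin": 0}
    - {"translation": [0.04,0.016,0],"spin": 0}

```text
time: 15.95
tool_pos: [0.4876, -0.0193, 0.2483]
tcp_rot: [2.446, 1.968, 0.003]
wrist_force: [0.4, -0.7, -0.2]
width: 0.001
```

Call:
play_rows:
  series:
    - {"translation": [0.04,0.016,0],"spin": 0}
    - {"translation": [0.04,0.016,0],"spin": 0}
    - {"translation": [0.04,0.016,0],"spin": 0}
    - {"translation": [0.04,0.016,0],"spin": 0}
    - {"translation": [0.04,0.016,0],"spin": 0}

```text
time: 16.45
tool_pos: [0.6071, 0.161, 0.2457]
tcp_rot: [-2.444, -1.974, 0.002]
wrist_force: [0.4, -0.3, -0.4]
width: 0.0
```

Call:
play_rows:
  series:
    - {"translation": [0.02,0.004,0],"spin": 0}
    - {"translation": [0,0,0],"spin": 0}
    - {"translation": [0,0,0],"spin": 0}

```text
time: 16.75
tool_pos: [0.6142, 0.1777, 0.2458]
tcp_rot: [-2.443, -1.974, 0.004]
wrist_force: [-0.5, -0.7, 0.1]
width: 0.0
```

Run:
```python
from h import *
import cv2,pickle
s=bot.read_state();print(s["tool_pos"],s["tcp_rot"],s["wrist_force"],s["time"])
cal=bot.get_calibration("wrist");w=bot.read_camera("wrist");c=bot.read_camera("scene")
pickle.dump((s,cal),open("cal6.pkl","wb"))
cv2.imwrite("pics/m6.png",np.vstack([cv2.resize(w,None,fx=1,fy=1)[:330],cv2.resize(c[140:365,180:480],(640,480))[:270]]))
```

```text
[0.61419452 0.17774384 0.24575023] [-2.44326386 -1.9742984   0.0038363 ] [-0.49377301 -0.68463809  0.06128696] 16.75
```

View pics/m6.png

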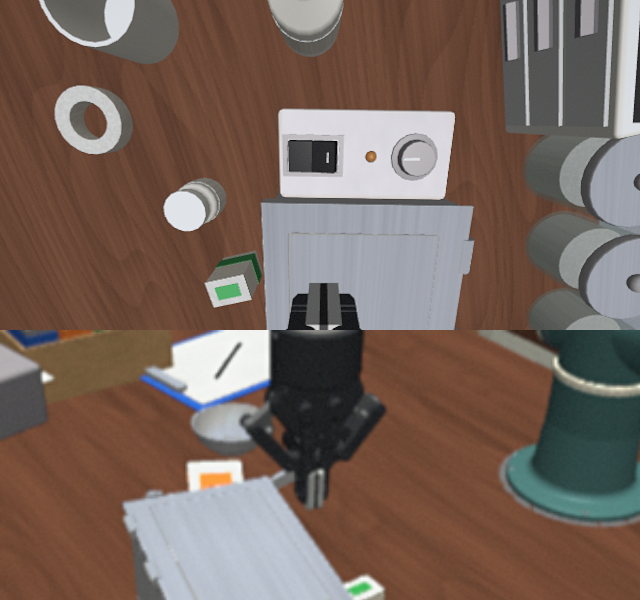

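The lid is shut. In the wrist view the rocker spans u 288–338 and v 140–173, and its far half is centred near (326,156).

Run:
```python
from h import *
import pickle
s,cal=pickle.load(open("cal6.pkl","rb"))
X=np.array([np.cos(np.radians(12.3)),-np.sin(np.radians(12.3))]);Y=np.array([-X[1],X[0]])
for n,u,v,z in(("on",326,156,.13),("farend",338,156,.132),("nearend",288,156,.123),("dial",417,156,.131),("c",279,197,.115),("c",452,198,.115),("c",280,110,.115),("liddL",263,204,.146),("jar",187,210,.075)):
    p=ray("wrist",u,v,z,cal); d=p[:2]-s["tool_pos"][:2];print(n,p.round(4),"tool",(d@Y).round(4),(d@X).round(4))
```

```text
on [0.6276 0.2304 0.13  ] tool 0.0543 0.0019
farend [0.6372 0.2285 0.132 ] tool 0.0545 0.0116
nearend [0.5963 0.2364 0.123 ] tool 0.0535 -0.03
dial [0.7003 0.2149 0.131 ] tool 0.0547 0.0762
c [0.5787 0.2026 0.115 ] tool 0.0167 -0.04
c [0.7304 0.1692 0.115 ] tool 0.0164 0.1153
c [0.5978 0.2735 0.115 ] tool 0.0901 -0.0364
liddL [0.5701 0.2054 0.146 ] tool 0.0176 -0.049
jar [0.4753 0.2019 0.075 ] tool -0.0059 -0.1408
```

Call:
play_rows:
  series:
    - {"translation": [0.03,0.003,0],"spin": 0}
    - {"translation": [0.024,0.002,0.01],"spin": 0}
    - {"translation": [0,0,0.04],"spin": 0}
    - {"translation": [0,0,0.04],"spin": 0}
    - {"translation": [0,0,0.025],"spin": 0}

```text
time: 17.35
tool_pos: [0.6292, 0.2279, 0.1286]
tcp_rot: [-2.445, -1.971, 0.006]
wrist_force: [-0.9, -0.4, -0.0]
width: -0.004
```

Call:
play_rows:
  series:
    - {"translation": [0,0,0],"spin": 0}
    - {"translation": [0,0,0.003],"spin": 0}
    - {"translation": [0,0,0.003],"spin": 0}
    - {"translation": [0,0,0.003],"spin": 0}
    - {"translation": [0,0,0],"spin": 0}

```text
time: 17.85
tool_pos: [0.632, 0.23, 0.1238]
tcp_rot: [2.444, 1.973, 0.003]
wrist_force: [-0.1, 0.5, -0.6]
width: -0.002
```

Call:
play_rows:
  series:
    - {"translation": [0,0,0.003],"spin": 0}
    - {"translation": [0,0,0.003],"spin": 0}
    - {"translation": [0,0,0.003],"spin": 0}
    - {"translation": [0,0,0.003],"spin": 0}
    - {"translation": [0,0,0],"spin": 0}

```text
time: 18.35
tool_pos: [0.6307, 0.2297, 0.1097]
tcp_rot: [-2.444, -1.973, 0.002]
wrist_force: [-0.7, -0.4, 0.3]
width: 0.001
```

Call:
play_rows:
  series:
    - {"translation": [0,0,0.001],"spin": 0}
    - {"translation": [0,0,0.001],"spin": 0}
    - {"translation": [0,0,0.001],"spin": 0}
    - {"translation": [0,0,0],"spin": 0}

```text
time: 18.75
tool_pos: [0.6313, 0.2299, 0.1075]
tcp_rot: [-2.444, -1.974, 0.0]
wrist_force: [-0.5, -0.0, 0.3]
width: 0.001
```

Call:
play_rows:
  series:
    - {"translation": [0,0,0.001],"spin": 0}
    - {"translation": [0,0,0.001],"spin": 0}
    - {"translation": [0,0,0],"spin": 0}

```text
time: 19.05
tool_pos: [0.6316, 0.2299, 0.1058]
tcp_rot: [2.444, 1.973, 0.001]
wrist_force: [1.2, -0.9, 0.7]
width: -0.003
```

Call:
play_rows:
  series:
    - {"translation": [0,0,0.001],"spin": 0}
    - {"translation": [0,0,0.001],"spin": 0}
    - {"translation": [0,0,0],"spin": 0}

```text
time: 19.35
tool_pos: [0.632, 0.2299, 0.104]
tcp_rot: [2.444, 1.973, 0.002]
wrist_force: [1.9, 0.6, 2.2]
width: 0.001
```

Call:
play_rows:
  series:
    - {"translation": [0,0,0.001],"spin": 0}
    - {"translation": [0,0,0.001],"spin": 0}
    - {"translation": [0,0,0],"spin": 0}

```text
time: 19.65
tool_pos: [0.6313, 0.23, 0.1014]
tcp_rot: [-2.444, -1.973, 0.0]
wrist_force: [0.9, 0.3, 1.9]
width: 0.002
```

Call:
play_rows:
  series:
    - {"translation": [0,0,0.001],"spin": 0}
    - {"translation": [0,0,0.001],"spin": 0}
    - {"translation": [0,0,0],"spin": 0}

```text
time: 19.95
tool_pos: [0.6316, 0.2299, 0.1007]
tcp_rot: [2.444, 1.974, 0.001]
wrist_force: [0.0, -1.2, 7.5]
width: -0.001
```

Now there's a firm stop. I'll press a little more, then lift off.

Call:
play_rows:
  series:
    - {"translation": [0,0,0.001],"spin": 0}
    - {"translation": [0,0,0],"spin": 0}
    - {"translation": [0,0,0],"spin": 0}
    - {"translation": [0,0,0],"spin": 0}

```text
time: 20.35
tool_pos: [0.6316, 0.2299, 0.1007]
tcp_rot: [2.444, 1.973, 0.001]
wrist_force: [-1.9, -1.9, 11.4]
width: -0.0
```

Call:
play_rows:
  series:
    - {"translation": [0,0,-0.01],"spin": 0}
    - {"translation": [0,0,-0.03],"spin": 0}
    - {"translation": [0,0,-0.04],"spin": 0}
    - {"translation": [0,0,-0.04],"spin": 0}
    - {"translation": [0,0,-0.02],"spin": 0}

```text
time: 20.85
tool_pos: [0.6322, 0.2305, 0.2426]
tcp_rot: [2.443, 1.973, 0.006]
wrist_force: [0.5, -0.4, 1.0]
width: -0.0
```

Call:
play_rows:
  series:
    - {"translation": [-0.03,0,0],"spin": 0}
    - {"translation": [-0.03,0,0],"spin": 0}
    - {"translation": [0,0,0],"spin": 0}
    - {"translation": [0,0,0],"spin": 0}

```text
time: 21.25
tool_pos: [0.618, 0.171, 0.238]
tcp_rot: [-2.444, -1.971, 0.001]
wrist_force: [0.4, 0.7, 0.7]
width: 0.001
```

Run:
```python
from h import *
import cv2
s=bot.read_state();print(s["tool_pos"],s["wrist_force"],s["time"])
w=bot.read_camera("wrist");c=bot.read_camera("scene")
cv2.imwrite("pics/m7.png",np.hstack([cv2.resize(w[80:230,240:480],(400,250),interpolation=cv2.INTER_CUBIC),cv2.resize(c[150:400,60:460],(400,250))]))
```

```text
[0.61800144 0.17098992 0.23803164] [0.40753728 0.69847653 0.71088765] 21.25
```

View pics/m7.png

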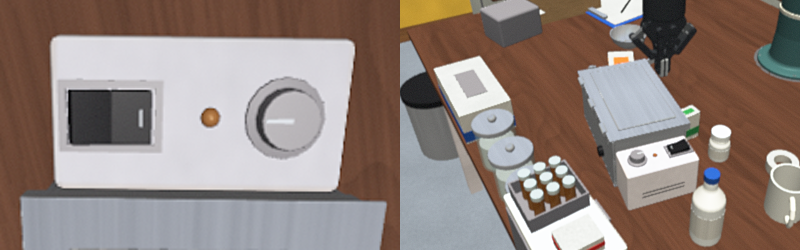

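The shading of the rocker's two halves has swapped, the near end now stands up, and the lid is shut. I'll hand the job in.

```bash
python3 -c "
from workcell import bot
print(bot.finish_job())"
```

```text
the job is handed in; nothing more can be done
None
```

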